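# Finished devices into their inspection nests

## Robot

A 7-joint arm with a two-finger parallel gripper is mounted at the origin on the work surface. World frame = base frame: x ahead of the robot, y to its left, z up, the work surface at z = 0. Lengths are in mm, angles in rad, forces in N, time in s.
With the tool pointing down it reaches from about 400 to 850 mm from the base axis. Payload 10.4 kg.
Tool frame: the origin (TCP) lies on the centre line of the jaws, within the pads' length; the fingertips stand 8 mm ahead of it and the grasp point (between the pads) lies 11 mm behind it; z points along the fingers, y is the line along which they close (so a half turn about z gives the same grasp; the last joint's range is limited). The gripper opens to 87 mm and grips with 3 to 60 N. Pads are 19 mm wide; open, the fingers measure 117 mm over their backs; the gripper's body (75 mm by 190 mm) begins 51 mm behind the grasp point.
Start: joints at [-1.21, 0.332, -0.065, 1.46, 0.022, 1.35, -0.088], TCP at [234.018, 579.557, 230.576] pointing down, gripper open.
Joint ranges: [-2.6, 2.6], [-0.5, 2.12], [-1.47, 1.34], [0.16, 2.42], [-1.27, 4.41], [0.06, 2.06], [-2.6, 2.6]. Speed limits (rad/s): [2.22, 2.22, 2.79, 2.79, 3.14, 3.14, 3.14].

## Interface

Orientations are given as a rotation vector (axis times angle).
In Python, from bench import manip gives the robot as it stands.
- The arm moves only by the tool creep_tool, called after ">>>" as name(argument=value, ...), one argument or row to a line, values as JSON. Schema: {"type":"object","properties":{"rows":{"type":"array","items":{"type":"array","items":{"type":"number"},"minItems":7,"maxItems":7},"minItems":1,"maxItems":20},"grip_n":{"type":"number"},"only":{"type":"string"},"quiet":{"type":"boolean"},"lines":{"type":"string"}},"required":["rows"],"additionalProperties":false}. rows is a list of rows, 1 to 20 of them, each of 7 numbers: the opening from 0.0 (shut) to 1.0 (fully open), then dx, dy, dz in units of 20 mm, then a rotation vector rx, ry, rz in units of 0.05 rad; each row is the pose to reach, as a shift and turn from the pose commanded when the call began, along the tool's axes at that moment; what a row does not reach only later rows make up. A row lasts 1/8 s, in which the tool goes at most 62.5 mm and 0.188 rad, less where a joint would pass 70% of its speed; a pose out of reach is approached as far as the arm can. The fingers move at their own pace and stop on an object; grip_n is the grip in N (left out, the last holds). Time passes only in rows, so rows that do not move let the fingers close. The tool returns the time, the measured TCP pose, the force, the opening and the grip force at its end. only (a regular expression) keeps the lines of the reply that match it, lines (a string "A,B") keeps lines A to B, and quiet returns only ok. Input that does not fit is refused with a message, and nothing moves.
- manip.read_state(): the state, without advancing time (a new reading comes with each control period).
- manip.grab_frame(name): name is "side" or "top"; returns a dict with "color" (480x640x3 uint8, red, green, blue), "depth" (480x640 float32, mm along the optical axis (not along the pixel's ray), 0 where there is no reading), "fx", "fy", "cx", "cy" (pixels), "extrinsics" (4x4, takes a point from world to camera coordinates). Camera axes: x right, y down, z forward; pixel columns grow to the right and rows downward; lengths in mm; the calibration is good to about 2 mm. A picture is of the moment at which its call begins.
- manip.close_job(): hands the job in; it is judged then, once.
The state is a dict: "t": time; "joint_pos": joint angles; "qvel": joint speeds; "joint_torque": joint torques, N m; "tcp_pos": TCP position; "orientation": TCP orientation; "force": force on the tool from outside, world axes, zero at the start; "ft_torque": the same for the moment, N m; "grip_width": opening from 0.0 (shut) to 1.0 (fully open); "gripper_force": force on a finger pad.
Only numpy, scipy, OpenCV 4.12 (cv2) and the standard library are available. Lean on these libraries where they do the work, as an engineer would, in place of code of your own. Each camera call takes 0.05 s, during which the arm holds its last target. There are 200 camera calls.

## Task

Four finished devices stand about on the assembly bench: put each one into the green, white-rimmed inspection nest that has its shape and size, flat on the nest's floor inside the rim. Keep every device upright, set it down gently instead of dropping it, and leave the yellow tape roll and the blue-capped screw jar where they are.

Things in the scene. Friction and masses are not known exactly. Their poses are not given: they have to be found in the camera images.
- detector: large round white smoke detector with a grey band and a small red light on top: 64 mm in diameter, 36 mm high (sides upright to 27 mm, then tapering), about 150 g, loose. Origin at the centre of its underside, z up. 
- thermostat: square dark grey housing with a round white dial on top: 58 x 58 mm, body 36 mm high, dial to 39 mm, about 220 g, loose. Origin at the centre of its underside, z up. x and y parallel to its sides.
- supply: oblong black power supply with a green terminal strip and a paper label on top: 90 mm along its x, 40 mm along its y, body 36 mm high, terminals to 40 mm, about 300 g, loose. Origin at the centre of its underside, z up. 
- beacon: small round signal lamp, black base and orange top: base 38 mm in diameter and 26 mm high, orange top 35 mm in diameter, tapering above 43 mm, 50 mm high in all, about 100 g, loose. Origin at the centre of its underside, z up. 
- nest_large_round: nest for the detector: large circle, 80 mm inside the rim, green floor 3 mm thick, raised white rim 5 mm wide whose top is 8 mm above the bench; fixed to the bench; origin at its centre at bench level, z up. 
- nest_square: nest for the thermostat: square, 74 x 74 mm inside the rim, green floor 3 mm thick, raised white rim 5 mm wide whose top is 8 mm above the bench; fixed to the bench; origin at its centre at bench level, z up. x and y parallel to its sides.
- nest_oblong: nest for the power supply: oblong, 106 mm along its x by 56 mm along its y inside the rim, green floor 3 mm thick, raised white rim 5 mm wide whose top is 8 mm above the bench; fixed to the bench; origin at its centre at bench level, z up. 
- nest_small_round: nest for the signal lamp: small circle, 54 mm inside the rim, green floor 3 mm thick, raised white rim 5 mm wide whose top is 8 mm above the bench; fixed to the bench; origin at its centre at bench level, z up. 
- tape: yellow tape roll lying flat, 64 mm in diameter, hole 50 mm, 19 mm high, loose; to be left alone. Origin at the centre of its underside, z up. 
- screw_jar: glass jar of screws with a blue cap, 44 mm in diameter, 52 mm high, loose; to be left alone. Other loose oddments no more than 30 mm high (copper dish, small carton, red magnet) stand among the devices too. Origin at the centre of its underside, z up. 
Mind the look-alikes: they are no part of the job. What is shaped like the nest_oblong but grey, pink or purple is not meant.

How it is judged (in metres and radians):
At the end, for the whole second after the job is handed in: Every device stands upright (within 0.06 rad) and at rest in the nest of its shape, flat on its floor (origin less than 6 mm above the nest's origin), centre within 12 mm of the nest's centre; the power supply lies along its nest within 0.22 rad, either way round (horizontal distance between detector and nest_large_round below 0.012 m and z of detector in the frame of nest_large_round below 0.006 m and angle between each of detector, thermostat, supply, beacon's own z axis and vertical below 0.06 rad and linear speed of each of detector, thermostat, supply, beacon below 0.02 m/s and angular speed of each of detector, thermostat, supply, beacon below 0.2 rad/s and horizontal distance between thermostat and nest_square below 0.012 m and z of thermostat in the frame of nest_square below 0.006 m and horizontal distance between supply and nest_oblong below 0.012 m and z of supply in the frame of nest_oblong below 0.006 m and horizontal distance between beacon and nest_small_round below 0.012 m and z of beacon in the frame of nest_small_round below 0.006 m and angle between the x axis of supply and the x axis of nest_oblong, either way round below 0.22 rad); the robot touches nothing.
It fails at once if a device is tipped by more than 0.6 rad (angle between any of detector, thermostat, supply, beacon's own z axis and vertical above 0.6 rad).
It fails at once if a device is dropped: it moves faster than 0.6 m/s out of the fingers' grip ((linear speed of detector above 0.6 m/s and contact force between the fingers and detector below 0.05 N) or (linear speed of thermostat above 0.6 m/s and contact force between the fingers and thermostat below 0.05 N) or (linear speed of supply above 0.6 m/s and contact force between the fingers and supply below 0.05 N) or (linear speed of beacon above 0.6 m/s and contact force between the fingers and beacon below 0.05 N)).
It fails at once if the tape roll or the screw jar is moved by more than 30 mm (distance of any of tape, screw_jar from where it was at the start of the episode above 0.03 m).
It also fails if it takes over 118 s, if anything falls off the work surface, if the arm or the gripper's body presses on something with over 40 N, if the wrist force passes 120 N, or if a joint passes its speed limit or range.

## Working session

There is one attempt and no reset: what is moved stays moved. The work goes in short steps, Python scripts to look and compute and a tool call to move; the robot and the scene stay as the last step left them, time stands still between calls to the robot, and variables do not carry over. Pictures are saved under pics/ and viewed, at most 14 in all, crops included, and the job is handed in when it is done.

```bash
ls; mkdir -p pics
```

Run:
```python
from bench import manip
import cv2,numpy as np
for n in("top","side"):
    f=manip.grab_frame(n); np.savez(f"{n}0.npz",**f)
    cv2.imwrite(f"pics/{n}0.png",f["color"][:,:,::-1]); print(n,f["fx"],f["cx"],f["cy"],np.round(f["extrinsics"],3).tolist())
s=manip.read_state(); print(s)
```

```text
pics
top 579.4567208657116 322.80134369226835 245.64443161133084 [[0.002, -1.0, 0.001, -60.824], [-0.983, -0.002, -0.184, 453.147], [0.184, -0.0, -0.983, 1220.592], [0.0, 0.0, 0.0, 1.0]]
side 467.3562393893852 313.10644771492906 234.77506382675259 [[0.949, -0.314, 0.007, -470.945], [-0.205, -0.637, -0.743, 92.584], [0.238, 0.704, -0.669, 1220.164], [0.0, 0.0, 0.0, 1.0]]
{'t': 0.1, 'joint_pos': array([-1.20963286,  0.33275346, -0.06470699,  1.46083614,  0.02160726,
        1.34990906, -0.08849101]), 'qvel': array([-0.00136676, -0.00072693,  0.00037406, -0.00200512, -0.00081372,
        0.00071631, -0.00013575]), 'joint_torque': array([ 1.63054952e-03, -6.24550152e+01,  2.45617947e-02, -3.90715456e+01,
       -6.16760692e-02,  3.67162423e-02,  1.96438475e-05]), 'tcp_pos': array([233.88571013, 579.23307205, 229.878113  ]), 'orientation': array([-5.99033706e-01, -3.08377749e+00,  1.88188928e-03]), 'force': array([ 0.10833827,  0.1231216 , -0.66500457]), 'ft_torque': array([-0.05871868, -0.03493815, -0.06545033]), 'gripper_force': 0.0, 'grip_width': 1.0018508681736058}
```

View pics/top0.png

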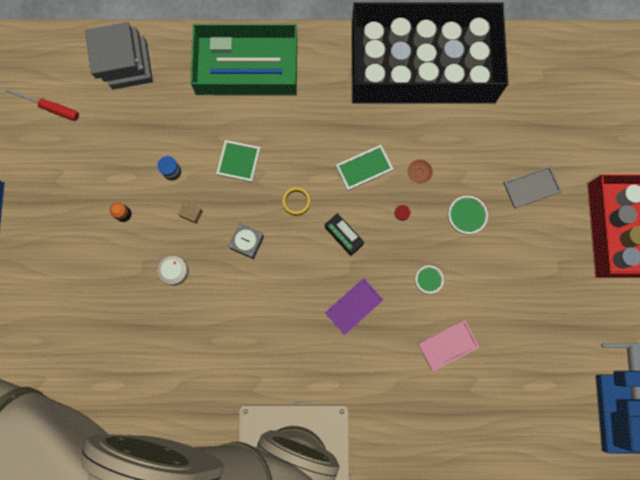

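View pics/side0.png

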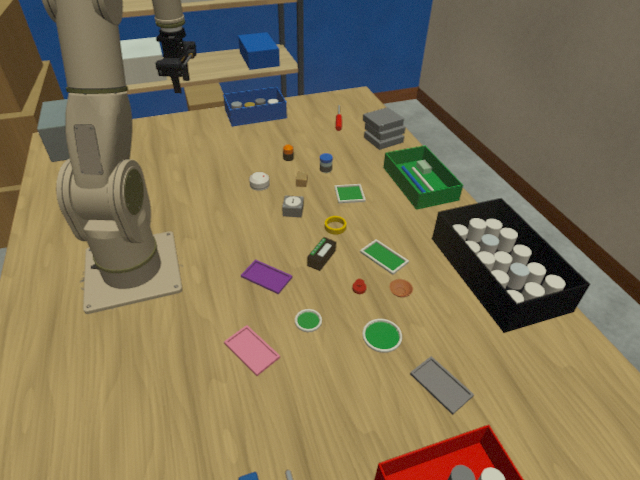

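The top view shows these objects, with pixel positions:
- **Devices:** beacon (119,211), detector (173,270), thermostat (246,240), supply (344,234).
- **Green nests:** square (239,160), oblong (365,167), large round (468,215), small round (429,279).
- **To leave alone:** jar (168,167), tape (296,201).

There are four candidates for the oblong nest: green (365,167), grey (531,187), purple (354,306) and pink (449,345). Only the green one with a white rim fits the description. I'll measure everything and confirm it in an enlarged crop.

Create h.py:
```python
import numpy as np,cv2
from bench import manip
from scipy.spatial.transform import Rotation as R
def cloud(f):
    d=f["depth"].astype(float); v,u=np.mgrid[:480,:640]
    P=np.stack([(u-f["cx"])/f["fx"]*d,(v-f["cy"])/f["fy"]*d,d],-1)
    E=f["extrinsics"]; W=(P-E[:3,3])@E[:3,:3]; W[d<=0]=np.nan
    return W
def ray(f,uv,z):
    E=f["extrinsics"];c=-E[:3,:3].T@E[:3,3]
    uv=np.atleast_2d(uv).astype(float); r=np.c_[(uv[:,0]-f["cx"])/f["fx"],(uv[:,1]-f["cy"])/f["fy"],np.ones(len(uv))]@E[:3,:3]
    return (c+r*((z-c[2])/r[:,2])[:,None])[:,:2]
def nests(f):
    h=cv2.cvtColor(f["color"],cv2.COLOR_RGB2HSV); m=cv2.inRange(h,(50,100,60),(80,255,255))
    for c in cv2.findContours(m,cv2.RETR_EXTERNAL,cv2.CHAIN_APPROX_NONE)[0]:
        if cv2.contourArea(c)<150: continue
        p=ray(f,c[:,0],3).astype(np.float32); a=cv2.minAreaRect(p); M=cv2.moments(p.reshape(-1,1,2))
        print("nest",np.mean(c[:,0],0).round(),"cen",np.round([M['m10']/M['m00'],M['m01']/M['m00']],1),"rect",np.round(a[0],1),np.round(a[1],1),round(a[2],1))
def objs(f,zmin=12):
    W=cloud(f); ok=(W[...,2]>zmin)&(W[...,2]<70)&(W[...,0]>250)&(W[...,0]<760)&(abs(W[...,1])<420)
    n,l,st,ce=cv2.connectedComponentsWithStats(ok.astype(np.uint8))
    for i in range(1,n):
        if st[i,4]<40: continue
        q=W[l==i]; zt=np.percentile(q[:,2],90); t=q[q[:,2]>zt-7][:,:2].astype(np.float32); a=cv2.minAreaRect(t)
        print("obj",ce[i].round(),"n",st[i,4],"ztop",round(zt,1),"mean",t.mean(0).round(1),"rect",np.round(a[0],1),np.round(a[1],1),round(a[2],1))
```

Run:
```python
from h import *
for n in("top","side"):
    f=dict(np.load(f"{n}0.npz")); print(n); nests(f); objs(f)
    W=cloud(f);k=W[...,2][(abs(W[...,2])<15)&(W[...,0]>350)&(W[...,0]<700)];print("bench z",np.nanmedian(k))
f=np.load("top0.npz");c=f["color"][130:310,90:510,::-1]
cv2.imwrite("pics/crop.png",cv2.resize(c,(798,342),interpolation=cv2.INTER_CUBIC))
```

```text
top
nest [429. 279.] cen [ 385.3 -295.7] rect [ 385.2 -295.7] [46.6 46.6] 44.1
nest [467. 215.] cen [ 533.3 -388.3] rect [ 533.4 -387.5] [72.4 73.1] 0.1
nest [364. 167.] cen [ 645.8 -154.8] rect [ 646. -155.] [ 51.3 101.6] 24.8
nest [238. 160.] cen [661.2 136.4] rect [661.3 136.5] [68.9 69.2] 78.0
nest [244.  54.] cen [928.1 130.5] rect [928.2 130.4] [156.  250.9] 0.1
obj [168. 167.] n 411 ztop 53.9 mean [633.5 288.1] rect [634.  288.8] [43.9 42.5] 29.8
obj [420. 170.] n 178 ztop 19.1 mean [ 634.1 -282.2] rect [ 631.9 -280.1] [57.2 57.6] 89.9
obj [296. 201.] n 250 ztop 20.3 mean [561.1   1. ] rect [561.8   1.9] [63.5 61.1] 1.5
obj [189. 211.] n 317 ztop 32.4 mean [534.3 238.9] rect [534.2 239.1] [43.7 34.4] 67.2
obj [119. 211.] n 288 ztop 50.4 mean [533.5 393.6] rect [533.  392.9] [32.  31.4] 56.7
obj [402. 211.] n 117 ztop 28.9 mean [ 537.6 -238.5] rect [ 537.3 -238.9] [18.2 20.7] 88.6
obj [343. 234.] n 792 ztop 38.8 mean [ 483.2 -105.6] rect [ 483.8 -105.5] [89.8 40.1] 42.2
obj [246. 241.] n 745 ztop 39.1 mean [466.9 110.8] rect [467.5 110.6] [58.4 57.8] 66.0
obj [172. 270.] n 696 
[... 590 characters left out ...]
an [634.1 282.4] rect [634.9 283.9] [44.2 43. ] 12.4
obj [259. 179.] n 261 ztop 37.6 mean [402.6 262.1] rect [404.2 262.9] [51.1 53.8] 77.4
obj [302. 177.] n 128 ztop 32.6 mean [534.8 233.3] rect [535.5 235.1] [48.6 33.1] 66.2
obj [293. 204.] n 364 ztop 39.2 mean [467.7 104.3] rect [467.6 106.2] [65.1 58.3] 67.2
obj [335. 223.] n 154 ztop 20.7 mean [561.6  -4.5] rect [561.8  -3.4] [63.4 62.4] 60.1
obj [322. 252.] n 526 ztop 38.8 mean [ 483.  -111.9] rect [ 484.2 -109.3] [92.9 41.7] 41.6
obj [360. 284.] n 118 ztop 28.9 mean [ 537.9 -241.9] rect [ 537.5 -242.6] [20.9 21.5] 33.0
obj [401. 286.] n 137 ztop 18.8 mean [ 635.5 -278.2] rect [ 632.7 -283.6] [57.5 56.8] 62.9
bench z 0.2326515999305916
```

View pics/crop.png

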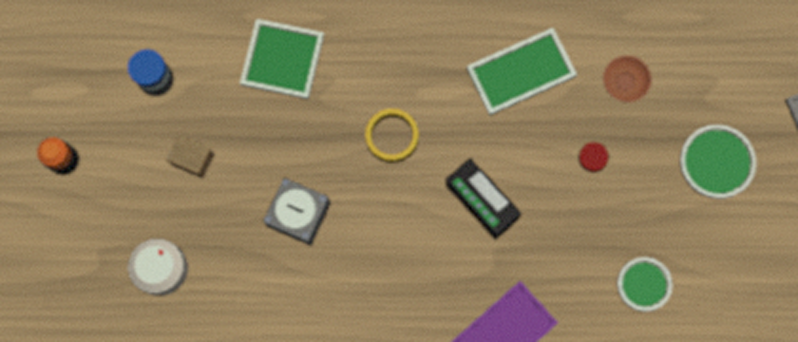

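The crop confirms the oblong nest as the green, white-rimmed one at top-view pixel (365,167). The purple piece below it has no white rim. Next I'll refine the device positions by casting rays onto known heights.

Run:
```python
from h import *
F={n:dict(np.load(f"{n}0.npz")) for n in("top","side")}
obj={"detector":(402,267,36),"thermostat":(467.5,108,37.5),"supply":(483.5,-107,37.5),"beacon":(532.5,390,49),"jar":(634,285,52),"tape":(561.5,0,19)}
for k,(x,y,z) in obj.items():
    for n,f in F.items():
        W=cloud(f); m=(np.hypot(W[...,0]-x,W[...,1]-y)<60)&(W[...,2]>z-5)&(W[...,2]<z+6)
        m=cv2.morphologyEx(m.astype(np.uint8),cv2.MORPH_CLOSE,np.ones((3,3)))
        _,l,s,_=cv2.connectedComponentsWithStats(m); l=(l==1+np.argmax(s[1:,4]))
        c=max(cv2.findContours(l.astype(np.uint8),0,1)[0],key=cv2.contourArea)
        a=cv2.minAreaRect(ray(f,c[:,0],z).astype(np.float32)); print(k,n,np.round(a[0],1),np.round(a[1],1),round(a[2],1))
```

```text
detector top [401.4 269.3] [57.8 56.7] 63.8
detector side [402.1 260.3] [54.7 51.3] 72.3
thermostat top [466.8 110.3] [58.3 57.8] 66.0
thermostat side [467.4 104.1] [61.6 57.7] 66.8
supply top [ 483.1 -105.6] [89.2 39.9] 42.6
supply side [ 483.2 -112.5] [92.  41.4] 41.6
beacon top [532.9 393.7] [31.8 30.6] 3.7
beacon side [533.  383.6] [38.5 27.1] 73.6
jar top [632.9 287.4] [42.4 42.2] 2.8
jar side [633.6 281.4] [48.6 39.6] 71.1
tape top [561.1   1.8] [62.8 60.9] 0.4
tape side [561.4  -6.6] [66.4 60.4] 70.6
```

Create go.py:
```python
import sys
from h import *
# python3 go.py x y z psi_deg : shift/turn in tool axes to TCP pose (z down, tool y at psi in the world)
x,y,z,p=map(float,sys.argv[1:5]); p=np.deg2rad(p); s=manip.read_state()
T=np.array([[-np.sin(p),np.cos(p),0],[np.cos(p),np.sin(p),0],[0,0,-1]]).T
R0=R.from_rotvec(s["orientation"]).as_matrix()
d=R0.T@(np.array([x,y,z])-s["tcp_pos"])
print("d",d.round(1),"rot",R.from_matrix(R0.T@T).as_rotvec().round(3),"tcp",s["tcp_pos"].round(1),"t",round(s["t"],2),"q",s["joint_pos"].round(2),"w",round(s["grip_width"],3))
```

```bash
python3 go.py 402 269 110 0
```

```text
d [-272.  -224.6  120.2] rot [-1.000e-03  1.000e-03  1.187e+00] tcp [233.9 579.2 229.9] t 0.1 q [-1.21  0.33 -0.06  1.46  0.02  1.35 -0.09] w 1.002
```

Careful with the scale: shifts go in units of 20 mm and turns go in units of 0.05 rad. That gives: -272 mm is -13.6, -224.6 mm is -11.23, 1.187 rad is 23.74.

>>> creep_tool(
  rows=[
    [1,-4.5,-3.75,2,0,0,8],
    [1,-4.5,-3.75,2,0,0,8],
    [1,-9,-7.5,4,0,0,16],
    [1,-9,-7.5,4,0,0,16],
    [1,-13.6,-11.23,6,0,0,23.74],
    [1,-13.6,-11.23,6,0,0,23.74],
    [1,-13.6,-11.23,6,0,0,23.74],
    [1,-13.6,-11.23,6,0,0,23.74],
  ],
  grip_n=20,
)

```text
t: 1.1
tcp_pos: [402.1, 269.1, 110.3]
orientation: [-2.222, -2.221, 0.001]
force: [-0.8, -0.3, -0.3]
grip_width: 0.999
gripper_force: 0.0
```

```bash
python3 go.py 402 269 18 0
```

```text
d [-0.1 -0.  92.3] rot [-0.  0. -0.] tcp [402.1 269.1 110.3] t 1.1 q [-0.91  0.13  0.24  1.98 -0.04  1.04 -0.65] w 0.999
```

Scaled: 92 mm is 4.6, 70 mm is 3.5.

>>> creep_tool(
  rows=[
    [1,0,0,2,0,0,0],
    [1,0,0,3.5,0,0,0],
    [1,0,0,4.6,0,0,0],
    [1,0,0,4.6,0,0,0],
    [0.5,0,0,4.6,0,0,0],
    [0.5,0,0,4.6,0,0,0],
    [0.5,0,0,4.6,0,0,0],
    [0.5,0,0,4.6,0,0,0],
  ],
  grip_n=20,
)

```text
t: 2.1
tcp_pos: [402.6, 269.8, 19.3]
orientation: [-2.221, -2.222, -0.002]
force: [-1.0, -0.5, 6.1]
grip_width: 0.72
gripper_force: 20.0
```

```bash
python3 go.py 402 269 110 0
```

Run:
```python
from h import *
for n in("top","side"):
    f=manip.grab_frame(n);np.savez(n+"1.npz",**f)
a=np.load("top1.npz")["color"][200:340,90:270];b=np.load("side1.npz")["color"][110:250,170:350]
cv2.imwrite("pics/g1.png",cv2.resize(np.hstack([a,b])[:,:,::-1],(792,308),interpolation=2))
```

```text
d [ -0.7  -0.5 -90.7] rot [ 0.001 -0.001  0.   ] tcp [402.6 269.8  19.3] t 2.1 q [-0.9   0.27  0.23  2.05 -0.08  0.83 -0.61] w 0.72
```

View pics/g1.png

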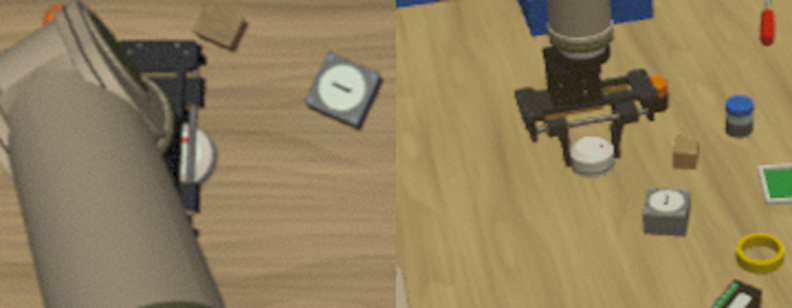

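The detector sits between the fingers, possibly a few mm off towards −y. I'll lift it and measure that.

Scaled: -91 mm is -4.55, -50 mm is -2.5.

>>> creep_tool(
  rows=[
    [0.5,0,0,-0.75,0,0,0],
    [0.5,0,0,-2.5,0,0,0],
    [0.5,0,0,-4.55,0,0,0],
    [0.5,0,0,-4.55,0,0,0],
  ],
  grip_n=20,
)

```text
t: 2.7
tcp_pos: [403.7, 270.6, 113.1]
orientation: [-2.222, -2.221, -0.009]
force: [0.1, 0.7, -0.9]
grip_width: 0.723
gripper_force: 20.0
```

```bash
python3 go.py 533.2 -389 110 0
```

Run:
```python
from h import *
for n in("top","side"):
    f=manip.grab_frame(n);np.savez(n+"2.npz",**f)
    h=cv2.cvtColor(f["color"],cv2.COLOR_RGB2HSV); W=cloud(f)
    m=(h[...,1]<60)&(h[...,2]>150)&(np.hypot(W[...,0]-402,W[...,1]-269)<60)&(W[...,2]>60)
    print(n,m.sum()); q=W[m]; print(np.percentile(q,[2,50,98],axis=0).round(1).tolist())
b=np.load("side2.npz")["color"][80:220,160:340]
cv2.imwrite("pics/g2.png",cv2.resize(b[:,:,::-1],(720,560),interpolation=2))
```

```text
d [-659.6  129.7    0.9] rot [ 0.004 -0.004 -0.   ] tcp [403.7 270.6 113.1] t 2.7 q [-0.92  0.12  0.25  1.98 -0.04  1.04 -0.65] w 0.723
top 1265
[[347.0, 215.0, 120.2], [394.1, 255.8, 508.6], [434.3, 311.5, 542.1]]
side 203
[[375.0, 218.7, 117.8], [400.1, 255.2, 126.3], [428.2, 287.8, 525.1]]
```

View pics/g2.png

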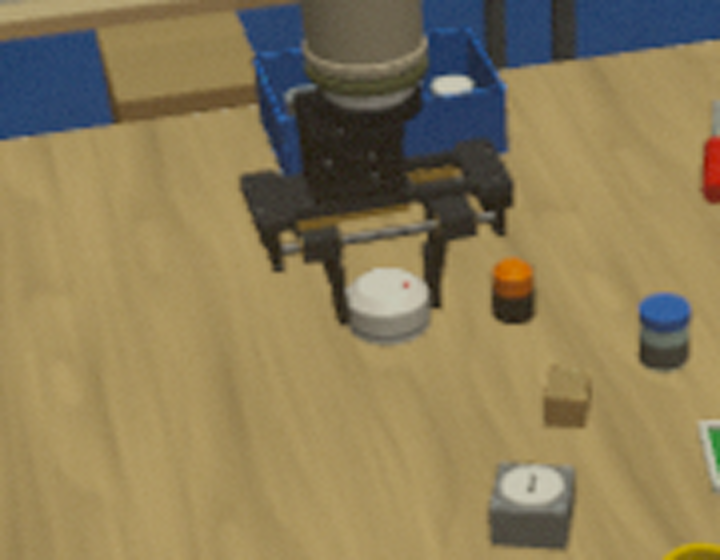

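Run:
```python
from h import *
for n,(u,v) in(("top",(173,270)),("side",(259,180))):
    f=dict(np.load(n+"0.npz")); h=cv2.cvtColor(f["color"],cv2.COLOR_RGB2HSV)
    m=((h[...,1]<70)&(h[...,2]>100)).astype(np.uint8)
    m[:v-25]=0;m[v+25:]=0;m[:,:u-25]=0;m[:,u+25:]=0
    c=max(cv2.findContours(m,0,1)[0],key=cv2.contourArea)
    x,y,w,hh=cv2.boundingRect(c);print(n,x,y,w,hh)
    # silhouette extremes -> centre: left/right columns, at mid height
    print([ray(f,[x+w/2-.5,y+hh/2-.5],z).round(1).tolist() for z in(13,18,27)])
    W=cloud(f); dm=(W[...,2]>10)&(W[...,2]<60); dm[:v-25]=0;dm[v+25:]=0;dm[:,:u-25]=0;dm[:,u+25:]=0
    print("depth mask bbox",cv2.boundingRect(dm.astype(np.uint8)), "rgb orange/none")
```

```text
top 157 255 32 30
[[[404.3, 272.6]], [[403.6, 271.3]], [[402.3, 268.9]]]
depth mask bbox (157, 256, 31, 29) rgb orange/none
side 249 172 20 18
[[[402.1, 274.0]], [[400.8, 267.1]], [[398.4, 254.5]]]
depth mask bbox (250, 155, 34, 50) rgb orange/none
```

Both views now agree to about 2 mm that the detector is centred at y≈268.5, so it is centred in the grip and the apparent offset was perspective. I'll carry it to the large round nest.

Scaled: -659 mm is -32.95, 129.7 mm is 6.485.

>>> creep_tool(
  rows=[
    [0.5,-1,0.2,0,0,0,0],
    [0.5,-3,0.6,0,0,0,0],
    [0.5,-5.5,1.1,0,0,0,0],
    [0.5,-8,1.6,0,0,0,0],
    [0.5,-10.5,2.1,0,0,0,0],
    [0.5,-13,2.55,0,0,0,0],
    [0.5,-15.5,3.05,0,0,0,0],
    [0.5,-18,3.55,0,0,0,0],
    [0.5,-20.5,4.05,0,0,0,0],
    [0.5,-23,4.55,0,0,0,0],
    [0.5,-25.5,5.05,0,0,0,0],
    [0.5,-28,5.5,0,0,0,0],
    [0.5,-30,5.9,0,0,0,0],
    [0.5,-31.5,6.2,0,0,0,0],
    [0.5,-32.5,6.4,0,0,0,0],
    [0.5,-32.95,6.485,0,0,0,0],
    [0.5,-32.95,6.485,0,0,0,0],
    [0.5,-32.95,6.485,0,0,0,0],
  ],
)

```text
t: 5.05
tcp_pos: [531.8, -388.6, 109.3]
orientation: [-2.22, -2.222, -0.001]
force: [0.0, 1.0, -1.1]
grip_width: 0.722
gripper_force: 20.0
```

```bash
python3 go.py 533.2 -389 23 0
```

```text
d [-0.5  1.4 86.3] rot [-0.    -0.001  0.001] tcp [ 531.8 -388.6  109.3] t 5.05 q [ 0.08  0.57  0.67  1.54 -0.37  1.17  0.82] w 0.722
```

Scaled: 1 mm is 0.05, 86.5 mm is 4.325.

>>> creep_tool(
  rows=[
    [0.5,0,0.05,1.5,0,0,0],
    [0.5,0,0.05,3,0,0,0],
    [0.5,-0.025,0.07,3.8,0,0,0],
    [0.5,-0.025,0.07,4.1,0,0,0],
    [0.5,-0.025,0.07,4.225,0,0,0],
    [0.5,-0.025,0.07,4.3,0,0,0],
    [0.5,-0.025,0.07,4.325,0,0,0],
    [0.5,-0.025,0.07,4.325,0,0,0],
  ],
)

```text
t: 6.05
tcp_pos: [533.4, -390.1, 23.4]
orientation: [2.221, 2.221, 0.0]
force: [-0.3, 0.7, -0.8]
grip_width: 0.713
gripper_force: 20.0
```

```bash
python3 go.py 533.2 -389 22 0
```

```text
d [ 1.1 -0.2  1.4] rot [0.001 0.    0.   ] tcp [ 533.4 -390.1   23.4] t 6.05 q [ 0.11  0.67  0.62  1.59 -0.43  1.03  0.86] w 0.713
```

>>> creep_tool(
  rows=[
    [0.5,0,0,0.05,0,0,0],
    [0.5,0,0,0.09,0,0,0],
    [0.5,0,0,0.09,0,0,0],
  ],
)

```text
t: 6.42
tcp_pos: [533.4, -390.2, 22.3]
orientation: [2.221, 2.221, 0.001]
force: [-3.0, 2.8, 9.8]
grip_width: 0.721
gripper_force: 20.1
```

>>> creep_tool(
  rows=[
    [0.76,0,0,0,0,0,0],
    [1,0,0,0,0,0,0],
    [1,0,0,0,0,0,0],
    [1,0,0,-1,0,0,0],
    [1,0,0,-2.75,0,0,0],
    [1,0,0,-5,0,0,0],
    [1,0,0,-5,0,0,0],
  ],
)

```text
t: 7.3
tcp_pos: [534.9, -391.9, 126.6]
orientation: [2.217, 2.216, 0.003]
force: [0.2, -0.7, -0.7]
grip_width: 0.996
gripper_force: 0.0
```

```bash
python3 go.py 483.3 -106 120 -47.6
```

```text
d [285.9 -51.7   5.2] rot [0.008 0.001 0.83 ] tcp [ 534.9 -391.9  126.6] t 7.3 q [ 0.08  0.56  0.68  1.51 -0.37  1.19  0.82] w 0.996
```

Scaled: 286 mm is 14.3, 250 mm is 12.5, 0.83 rad is 16.6.

>>> creep_tool(
  rows=[
    [1,2.5,-0.5,0.05,0,0,3],
    [1,5,-1,0.1,0,0,6],
    [1,7.5,-1.4,0.15,0,0,9],
    [1,10,-1.85,0.2,0,0,12],
    [1,12.5,-2.3,0.25,0,0,15],
    [1,14.3,-2.585,0.26,0,0,16.6],
    [1,14.3,-2.585,0.26,0,0,16.6],
    [1,14.3,-2.585,0.26,0,0,16.6],
  ],
  grip_n=25,
)

```text
t: 8.3
tcp_pos: [481.6, -104.7, 116.4]
orientation: [2.928, 1.138, 0.001]
force: [0.3, -0.9, 0.2]
grip_width: 0.996
gripper_force: 0.0
```

```bash
python3 go.py 483.3 -106 18 -47.6
```

Run:
```python
from h import *
f=manip.grab_frame("top"); W=cloud(f)
m=(np.hypot(W[...,0]-533,W[...,1]+389)<45); u=[np.where(m.any(0))[0][[0,-1]],np.where(m.any(1))[0][[0,-1]]]
h=cv2.cvtColor(f["color"],cv2.COLOR_RGB2HSV); w=m&(W[...,2]>28)&(W[...,2]<50); c=cv2.findContours(w.astype(np.uint8),0,1)[0]; c=max(c,key=cv2.contourArea)
print("det",cv2.minAreaRect(ray(f,c[:,0],35).astype(np.float32)),np.percentile(W[w][:,2],[10,50,90]))
```

```text
d [ 0.3  2.1 98.4] rot [ 0.    -0.     0.001] tcp [ 481.6 -104.7  116.4] t 8.3 q [-0.68  0.18  0.88  1.98 -0.16  1.05 -0.56] w 0.996
det ((531.2720947265625, -384.9842529296875), (59.268035888671875, 60.50495910644531), 0.12200330197811127) [30.97224602 35.97205191 40.00800642]
```

>>> creep_tool(
  rows=[
    [1,0,0.1,2,0,0,0],
    [1,0.015,0.1,3.75,0,0,0],
    [1,0.015,0.1,4.9,0,0,0],
    [1,0.015,0.1,4.9,0,0,0],
    [0.2,0.015,0.1,4.9,0,0,0],
    [0.2,0.015,0.1,4.9,0,0,0],
    [0.2,0.015,0.1,4.9,0,0,0],
    [0.2,0.015,0.1,4.9,0,0,0],
    [0.2,0.015,0.1,4.9,0,0,0],
    [0.2,0.015,0.1,4.9,0,0,0],
  ],
  grip_n=25,
)

```text
t: 9.6
tcp_pos: [483.5, -105.5, 18.2]
orientation: [2.928, 1.137, 0.001]
force: [1.3, -1.6, 0.7]
grip_width: 0.457
gripper_force: 25.0
```

Run:
```python
from h import *
a=manip.grab_frame("top")["color"][160:300,260:440];b=manip.grab_frame("side")["color"][190:330,230:410]
cv2.imwrite("pics/g3.png",cv2.resize(np.hstack([a,b])[:,:,::-1],(792,308),interpolation=2))
```

```text
(no output)
```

View pics/g3.png

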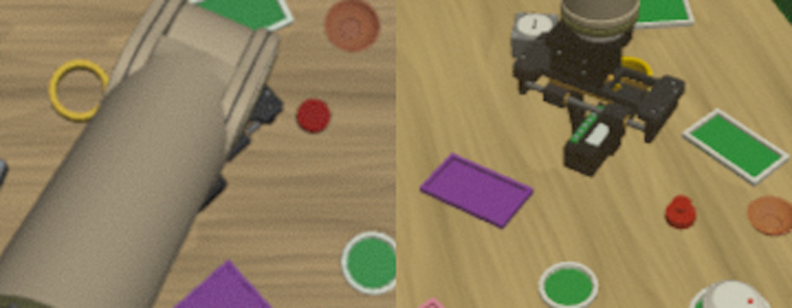

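The fingers hold the supply across its width. In the side view the detector is visible in its nest at the lower right. I'll lift the supply and carry it over.

Scaled: -90 mm is -4.5, -45 mm is -2.25.

>>> creep_tool(
  rows=[
    [0.2,0,0,-0.75,0,0,0],
    [0.2,0,0,-2.25,0,0,0],
    [0.2,0,0,-4.5,0,0,0],
    [0.2,0,0,-4.5,0,0,0],
    [0.2,0,0,-4.5,0,0,0],
  ],
)

```text
t: 10.32
tcp_pos: [482.4, -104.8, 107.5]
orientation: [-2.927, -1.138, 0.001]
force: [-0.1, 0.5, -3.8]
grip_width: 0.457
gripper_force: 25.0
```

```bash
python3 go.py 646.2 -155 108 24.7
```

```text
d [ 86.9 147.6  -0.7] rot [-1.000e-03 -1.000e-03 -1.261e+00] tcp [ 482.4 -104.8  107.5] t 10.32 q [-0.68  0.2   0.89  1.98 -0.19  1.04 -0.53] w 0.457
```

>>> creep_tool(
  rows=[
    [0.2,0.4,0.7,0,0,0,-2.4],
    [0.2,1,1.7,0,0,0,-5.6],
    [0.2,1.6,2.7,0,0,0,-9],
    [0.2,2.2,3.7,0,0,0,-12.4],
    [0.2,2.8,4.7,0,0,0,-16],
    [0.2,3.4,5.75,0,0,0,-19.4],
    [0.2,3.9,6.6,0,0,0,-22.4],
    [0.2,4.35,7.38,0,0,0,-25.22],
    [0.2,4.35,7.38,0,0,0,-25.22],
    [0.2,4.35,7.38,0,0,0,-25.22],
  ],
)

```text
t: 11.58
tcp_pos: [645.6, -155.4, 106.6]
orientation: [-1.698, -2.64, 0.002]
force: [-0.1, -0.6, -3.8]
grip_width: 0.461
gripper_force: 25.0
```

```bash
python3 go.py 646.2 -155 22 24.7
```

```text
d [-0.   0.9 84.6] rot [-0.002 -0.002 -0.003] tcp [ 645.6 -155.4  106.6] t 11.57 q [-0.24  0.56  0.57  1.51 -0.32  1.16  0.81] w 0.461
```

Scaled: 85.7 mm is 4.285, 85 mm is 4.25.

>>> creep_tool(
  rows=[
    [0.2,0,0.045,1.5,0,0,0],
    [0.2,0,0.045,3,0,0,0],
    [0.2,0,0.045,3.8,0,0,0],
    [0.2,0,0.045,4.1,0,0,0],
    [0.2,0,0.045,4.2,0,0,0],
    [0.2,0,0.045,4.25,0,0,0],
    [0.2,0,0.045,4.285,0,0,0],
    [0.2,0,0.045,4.285,0,0,0],
  ],
)

```text
t: 12.58
tcp_pos: [647.9, -155.2, 22.6]
orientation: [1.695, 2.645, 0.001]
force: [-0.5, 0.1, -3.4]
grip_width: 0.457
gripper_force: 25.0
```

```bash
python3 go.py 646.2 -155 22 24.7
```

```text
d [ 0.9 -1.5  0.6] rot [ 0.  0. -0.] tcp [ 647.9 -155.2   22.6] t 12.57 q [-0.21  0.65  0.53  1.57 -0.37  1.02  0.85] w 0.457
```

>>> creep_tool(
  rows=[
    [0.2,0,-0.05,0.05,0,0,0],
    [0.2,0,-0.05,0.09,0,0,0],
    [0.2,0,-0.05,0.1,0,0,0],
  ],
)

```text
t: 12.95
tcp_pos: [646.8, -155.7, 21.3]
orientation: [-1.695, -2.645, -0.001]
force: [-5.2, 1.4, 7.1]
grip_width: 0.457
gripper_force: 25.0
```

```bash
python3 go.py 646.2 -155 21 24.7
```

```text
d [ 0.9 -0.3  0.3] rot [ 0. -0. -0.] tcp [ 646.8 -155.7   21.3] t 12.95 q [-0.21  0.65  0.53  1.57 -0.37  1.02  0.85] w 0.457
```

Contact at 7 N. I'll release it and go to the thermostat.

Scaled: -95 mm is -4.75, -55 mm is -2.75.

>>> creep_tool(
  rows=[
    [0.5,0,0,0,0,0,0],
    [0.8,0,0,0,0,0,0],
    [1,0,0,0,0,0,0],
    [1,0,0,-1,0,0,0],
    [1,0,0,-2.75,0,0,0],
    [1,0,0,-4.75,0,0,0],
    [1,0,0,-4.75,0,0,0],
  ],
)

```text
t: 13.82
tcp_pos: [649.0, -156.5, 120.5]
orientation: [1.692, 2.639, 0.005]
force: [0.3, 0.3, -0.6]
grip_width: 0.985
gripper_force: 0.0
```

```bash
python3 go.py 467 109.5 115 -24
```

```text
d [317.7 -54.4   3.9] rot [0.007 0.001 0.85 ] tcp [ 649.  -156.5  120.5] t 13.82 q [-0.24  0.55  0.57  1.5  -0.31  1.18  0.81] w 0.985
```

>>> creep_tool(
  rows=[
    [1,2.5,-0.4,0,0,0,3],
    [1,5,-0.85,0.05,0,0,6],
    [1,7.5,-1.3,0.1,0,0,9],
    [1,10,-1.75,0.15,0,0,12],
    [1,13,-2.25,0.2,0,0,15],
    [1,15,-2.55,0.2,0,0,17],
    [1,15.885,-2.72,0.2,0,0,17],
    [1,15.885,-2.72,0.2,0,0,17],
    [1,15.885,-2.72,0.2,0,0,17],
  ],
  grip_n=20,
)

```text
t: 14.95
tcp_pos: [465.3, 109.4, 111.6]
orientation: [2.636, 1.709, 0.001]
force: [-0.2, -0.3, 0.3]
grip_width: 0.998
gripper_force: 0.0
```

```bash
python3 go.py 467 109.5 18 -24
```

Run:
```python
from h import *
f=manip.grab_frame("top"); W=cloud(f)
w=(np.hypot(W[...,0]-646,W[...,1]+155)<65)&(W[...,2]>30)&(W[...,2]<55)
c=max(cv2.findContours(w.astype(np.uint8),0,1)[0],key=cv2.contourArea)
print("sup",cv2.minAreaRect(ray(f,c[:,0],39).astype(np.float32)),np.percentile(W[w][:,2],[10,50,90]))
```

```text
d [ 0.8  1.5 93.6] rot [ 0.    -0.    -0.001] tcp [465.3 109.4 111.6] t 14.95 q [-0.97  0.12  0.69  2.01 -0.09  1.04 -0.66] w 0.998
sup ((644.9183349609375, -152.9236602783203), (41.64360427856445, 90.4413833618164), 24.7205810546875) [34.7526799  38.47205016 42.33810329]
```

The supply is in its nest, 2–3 mm off centre with the right angle. Now I'll grip the thermostat.

>>> creep_tool(
  rows=[
    [1,0.04,0.075,2,0,0,0],
    [1,0.04,0.075,3.6,0,0,0],
    [1,0.04,0.075,4.675,0,0,0],
    [1,0.04,0.075,4.675,0,0,0],
    [0.4,0.04,0.075,4.675,0,0,0],
    [0.4,0.04,0.075,4.675,0,0,0],
    [0.4,0.04,0.075,4.675,0,0,0],
    [0.4,0.04,0.075,4.675,0,0,0],
    [0.4,0.04,0.075,4.675,0,0,0],
  ],
  grip_n=22,
)

```text
t: 16.12
tcp_pos: [467.1, 110.6, 18.4]
orientation: [2.635, 1.711, 0.002]
force: [0.9, -2.6, 6.0]
grip_width: 0.667
gripper_force: 22.0
```

>>> creep_tool(
  rows=[
    [0.4,0,0,-0.75,0,0,0],
    [0.4,0,0,-2.25,0,0,0],
    [0.4,0,0,-4.5,0,0,0],
    [0.4,0,0,-4.5,0,0,0],
    [0.4,0,0,-4.5,0,0,0],
  ],
)

```text
t: 16.75
tcp_pos: [465.7, 110.6, 107.5]
orientation: [-2.634, -1.711, 0.001]
force: [-0.4, 0.5, -3.0]
grip_width: 0.663
gripper_force: 22.0
```

```bash
python3 go.py 661.3 136.5 108 -12
```

```text
d [103.2 168.2  -0.7] rot [-0.001 -0.    -0.209] tcp [465.7 110.6 107.5] t 16.75 q [-0.98  0.13  0.7   2.02 -0.1   1.03 -0.65] w 0.663
```

Scaled: 168 mm is 8.4, 163 mm is 8.15, -0.209 rad is -4.18.

>>> creep_tool(
  rows=[
    [0.4,0.5,0.8,0,0,0,-0.6],
    [0.4,1.5,2.4,0,0,0,-1.4],
    [0.4,2.5,4.1,0,0,0,-2.2],
    [0.4,3.6,5.8,0,0,0,-3],
    [0.4,4.5,7.35,0,0,0,-3.8],
    [0.4,5,8.15,0,0,0,-4.18],
    [0.4,5.15,8.4,0,0,0,-4.18],
    [0.4,5.15,8.4,0,0,0,-4.18],
    [0.4,5.15,8.4,0,0,0,-4.18],
  ],
)

```text
t: 17.88
tcp_pos: [660.9, 136.2, 107.5]
orientation: [-2.442, -1.976, 0.001]
force: [-0.3, -0.5, -3.1]
grip_width: 0.664
gripper_force: 22.0
```

```bash
python3 go.py 661.3 136.5 22 -12
```

```text
d [ 0.4  0.4 85.5] rot [-0.001  0.    -0.001] tcp [660.9 136.2 107.5] t 17.88 q [-0.71  0.59  0.62  1.49 -0.36  1.18 -0.24] w 0.664
```

Scaled: 87 mm is 4.35, 86 mm is 4.3.

>>> creep_tool(
  rows=[
    [0.4,0,0,1.5,0,0,0],
    [0.4,0,0,3,0,0,0],
    [0.4,0,0,3.8,0,0,0],
    [0.4,0,0,4.1,0,0,0],
    [0.4,0,0,4.2,0,0,0],
    [0.4,0,0,4.25,0,0,0],
    [0.4,0,0,4.3,0,0,0],
    [0.4,0,0,4.35,0,0,0],
    [0.4,0,0,4.35,0,0,0],
  ],
)

```text
t: 19.0
tcp_pos: [662.0, 136.2, 21.6]
orientation: [2.442, 1.976, 0.001]
force: [-3.0, -0.5, 4.0]
grip_width: 0.666
gripper_force: 22.0
```

```bash
python3 go.py 661.3 136.5 21.4 -12
```

```text
d [ 0.1 -0.8  0.2] rot [ 0.    -0.001 -0.001] tcp [662.  136.2  21.6] t 19.0 q [-0.68  0.69  0.58  1.54 -0.41  1.04 -0.2 ] w 0.666
```

>>> creep_tool(
  rows=[
    [0.7,0,0,0,0,0,0],
    [0.85,0,0,0,0,0,0],
    [1,0,0,0,0,0,0],
    [1,0,0,-1,0,0,0],
    [1,0,0,-2.75,0,0,0],
    [1,0,0,-4.75,0,0,0],
    [1,0,0,-4.75,0,0,0],
  ],
)

```text
t: 19.88
tcp_pos: [664.1, 136.3, 121.1]
orientation: [2.44, 1.974, 0.011]
force: [-0.6, -0.8, -0.4]
grip_width: 0.996
gripper_force: 0.0
```

```bash
python3 go.py 532.8 392 115 0
```

```text
d [ 222.7 -181.9    5.7] rot [ 0.007 -0.003 -0.21 ] tcp [664.1 136.3 121.1] t 19.88 q [-0.71  0.58  0.63  1.47 -0.36  1.2  -0.24] w 0.996
```

Scaled: 222.7 mm is 11.135, 215 mm is 10.75, -0.21 rad is -4.2.

>>> creep_tool(
  rows=[
    [1,1.75,-1.4,0.05,0,0,-1],
    [1,3.75,-3.05,0.1,0,0,-2],
    [1,5.75,-4.7,0.15,0,0,-3],
    [1,7.75,-6.35,0.2,0,0,-4.2],
    [1,9.75,-8,0.25,0,0,-4.2],
    [1,10.75,-8.8,0.25,0,0,-4.2],
    [1,11.135,-9.095,0.285,0,0,-4.2],
    [1,11.135,-9.095,0.285,0,0,-4.2],
    [1,11.135,-9.095,0.285,0,0,-4.2],
  ],
  grip_n=15,
)

```text
t: 21.0
tcp_pos: [531.4, 390.1, 110.3]
orientation: [2.224, 2.218, -0.0]
force: [1.3, -0.1, 0.3]
grip_width: 0.998
gripper_force: 0.0
```

```bash
python3 go.py 532.8 392 19 0
```

Run:
```python
from h import *
f=manip.grab_frame("top"); W=cloud(f)
w=(np.hypot(W[...,0]-661,W[...,1]-136)<50)&(W[...,2]>30)&(W[...,2]<55)
c=max(cv2.findContours(w.astype(np.uint8),0,1)[0],key=cv2.contourArea)
print("therm",cv2.minAreaRect(ray(f,c[:,0],40).astype(np.float32)),np.percentile(W[w][:,2],[10,50,90]))
```

```text
d [ 2.   1.4 91.3] rot [ 0.001  0.001 -0.002] tcp [531.4 390.1 110.3] t 21.0 q [-1.09  0.53  0.54  1.53 -0.29  1.16 -0.51] w 0.998
therm ((657.7694091796875, 137.17242431640625), (59.817317962646484, 60.52715301513672), 78.30810546875) [34.85136187 38.6689925  42.46959542]
```

>>> creep_tool(
  rows=[
    [1,0.1,0.07,2,0,0,0],
    [1,0.1,0.07,3.5,0,0,0],
    [1,0.1,0.07,4.575,0,0,0],
    [1,0.1,0.07,4.575,0,0,0],
    [0.2,0.1,0.07,4.575,0,0,0],
    [0.2,0.1,0.07,4.575,0,0,0],
    [0.2,0.1,0.07,4.575,0,0,0],
    [0.2,0.1,0.07,4.575,0,0,0],
    [0.2,0.1,0.07,4.575,0,0,0],
    [0.2,0.1,0.07,4.575,0,0,0],
  ],
  grip_n=15,
)

```text
t: 22.3
tcp_pos: [531.8, 394.0, 18.8]
orientation: [2.221, 2.221, 0.001]
force: [1.2, 0.2, 0.6]
grip_width: 0.431
gripper_force: 15.0
```

>>> creep_tool(
  rows=[
    [0.2,0,0,-0.75,0,0,0],
    [0.2,0,0,-2.25,0,0,0],
    [0.2,0,0,-4.5,0,0,0],
    [0.2,0,0,-4.5,0,0,0],
    [0.2,0,0,-4.5,0,0,0],
  ],
)

```text
t: 22.92
tcp_pos: [531.4, 394.0, 108.9]
orientation: [-2.221, -2.221, -0.0]
force: [0.5, 0.0, -2.1]
grip_width: 0.431
gripper_force: 15.0
```

```bash
python3 go.py 385.2 -296.3 108 0
```

Run:
```python
from h import *
b=manip.grab_frame("side")["color"][70:210,200:380]
cv2.imwrite("pics/g4.png",cv2.resize(b[:,:,::-1],(720,560),interpolation=2))
```

```text
d [-6.903e+02 -1.463e+02  6.000e-01] rot [-0. -0.  0.] tcp [531.4 394.  108.9] t 22.93 q [-1.09  0.54  0.53  1.52 -0.29  1.16 -0.51] w 0.431
```

View pics/g4.png

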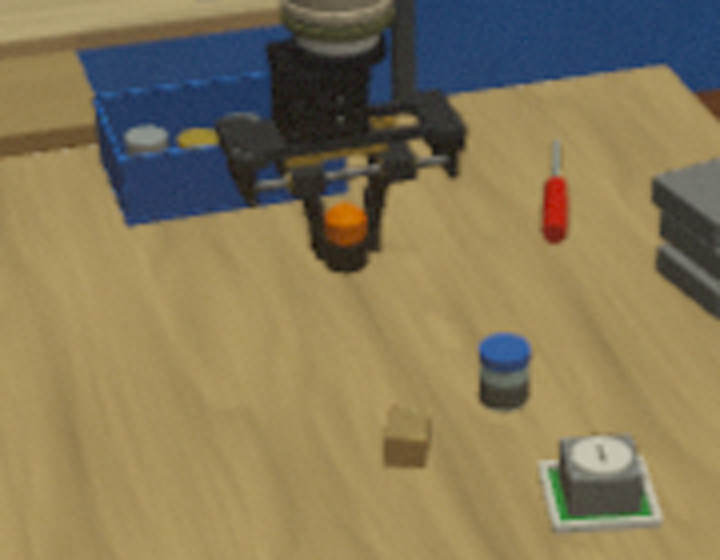

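The beacon is held upright, and the thermostat sits in the square nest with the jar and carton undisturbed. I'll carry the beacon to the small round nest.

>>> creep_tool(
  rows=[
    [0.2,-1,-0.2,0,0,0,0],
    [0.2,-3,-0.65,0,0,0,0],
    [0.2,-5.5,-1.15,0,0,0,0],
    [0.2,-8,-1.7,0,0,0,0],
    [0.2,-10.5,-2.2,0,0,0,0],
    [0.2,-13,-2.75,0,0,0,0],
    [0.2,-15.5,-3.3,0,0,0,0],
    [0.2,-18,-3.8,0,0,0,0],
    [0.2,-20.5,-4.35,0,0,0,0],
    [0.2,-23,-4.9,0,0,0,0],
    [0.2,-25.5,-5.4,0,0,0,0],
    [0.2,-28,-5.95,0,0,0,0],
    [0.2,-30.5,-6.5,0,0,0,0],
    [0.2,-32.5,-6.9,0,0,0,0],
    [0.2,-33.75,-7.15,0,0,0,0],
    [0.2,-34.4,-7.315,0,0,0,0],
    [0.2,-34.4,-7.315,0,0,0,0],
    [0.2,-34.4,-7.315,0,0,0,0],
  ],
)

```text
t: 25.22
tcp_pos: [385.3, -293.2, 108.2]
orientation: [-2.22, -2.221, 0.0]
force: [-0.4, -0.8, -0.9]
grip_width: 0.431
gripper_force: 15.0
```

```bash
python3 go.py 385.2 -294.5 22 0
```

```text
d [-1.3 -0.  86.2] rot [-0.001 -0.001  0.   ] tcp [ 385.3 -293.2  108.2] t 25.23 q [-0.39  0.21  1.06  2.01 -0.21  1.04  0.76] w 0.431
```

>>> creep_tool(
  rows=[
    [0.2,-0.065,0,1.5,0,0,0],
    [0.2,-0.065,0,3,0,0,0],
    [0.2,-0.065,0,3.8,0,0,0],
    [0.2,-0.065,0,4.1,0,0,0],
    [0.2,-0.065,0,4.2,0,0,0],
    [0.2,-0.065,0,4.25,0,0,0],
    [0.2,-0.065,0,4.3,0,0,0],
    [0.2,-0.065,0,4.325,0,0,0],
    [0.2,-0.065,0,4.325,0,0,0],
  ],
)

```text
t: 26.35
tcp_pos: [385.4, -295.4, 22.2]
orientation: [2.221, 2.221, 0.0]
force: [-0.3, 0.3, -1.1]
grip_width: 0.428
gripper_force: 15.0
```

```bash
python3 go.py 385.2 -294.5 21.8 0
```

```text
d [ 0.9 -0.2  0.4] rot [ 0. -0.  0.] tcp [ 385.4 -295.4   22.2] t 26.35 q [-0.25  0.39  0.93  2.07 -0.41  0.87  0.92] w 0.428
```

Scaled: 1.2 mm is 0.06, 1 mm is 0.05.

>>> creep_tool(
  rows=[
    [0.2,0.05,0,0.03,0,0,0],
    [0.2,0.05,0,0.06,0,0,0],
    [0.2,0.05,0,0.06,0,0,0],
  ],
)

```text
t: 26.72
tcp_pos: [385.4, -294.6, 21.6]
orientation: [-2.222, -2.221, -0.001]
force: [-3.8, 1.9, 13.3]
grip_width: 0.431
gripper_force: 15.0
```

```bash
python3 go.py 385.2 -294.5 21.8 0
```

```text
d [ 0.1 -0.2 -0.2] rot [ 0. -0. -0.] tcp [ 385.4 -294.6   21.6] t 26.73 q [-0.25  0.39  0.93  2.07 -0.41  0.87  0.92] w 0.431
```

It's on the floor. I'll release it, raise the arm and swing it clear to check everything.

>>> creep_tool(
  rows=[
    [0.5,0,0,0,0,0,0],
    [0.75,0,0,0,0,0,0],
    [1,0,0,0,0,0,0],
    [1,0,0,-1,0,0,0],
    [1,0,0,-3,0,0,0],
    [1,0,0,-5.5,0,0,0],
    [1,3,0,-6.5,0,0,0],
    [1,5.5,0,-6.5,0,0,0],
    [1,8.5,0,-6.5,0,0,0],
    [1,11.5,0,-6.5,0,0,0],
    [1,14.5,1,-6.5,0,0,0],
    [1,17,1,-6.5,0,0,0],
    [1,20,1,-6.5,0,0,0],
    [1,23,1,-6.5,0,0,0],
    [1,26,1,-6.5,0,0,0],
    [1,26,1,-6.5,0,0,0],
    [1,26,1,-6.5,0,0,0],
  ],
)

```text
t: 28.85
tcp_pos: [405.3, 225.0, 150.6]
orientation: [2.221, 2.221, -0.001]
force: [0.2, -1.4, -0.7]
grip_width: 1.0
gripper_force: 0.0
```

Run:
```python
from h import *
for n in("top","side"):
    f=manip.grab_frame(n); print(n); objs(f); cv2.imwrite(f"pics/end_{n}.png",f["color"][:,:,::-1])
```

```text
top
obj [236. 157.] n 749 ztop 42.6 mean [659.5 137.4] rect [660.3 138. ] [58.8 58.3] 77.8
obj [364. 163.] n 805 ztop 42.1 mean [ 645.7 -153.3] rect [ 646.1 -153.6] [41.5 89.3] 24.8
obj [168. 167.] n 409 ztop 53.7 mean [633.5 288. ] rect [633.9 288. ] [42.1 42.7] 9.1
obj [420. 170.] n 186 ztop 19.1 mean [ 634.6 -281.9] rect [ 631.7 -279.9] [56.9 57.9] 63.8
obj [296. 200.] n 251 ztop 20.8 mean [562.2   1.9] rect [562.    1.9] [62.8 61.9] 27.2
obj [469. 213.] n 677 ztop 39.9 mean [ 531.8 -385.6] rect [ 532.4 -384.8] [57.2 57.9] 9.1
obj [194. 212.] n 150 ztop 31.7 mean [533.1 227.3] rect [531.2 231.5] [26.9 33.1] 68.3
obj [402. 211.] n 102 ztop 29.6 mean [ 537.8 -238.4] rect [ 537.4 -238.7] [19.1 18.8] 9.2
obj [430. 278.] n 270 ztop 53.0 mean [ 384.7 -292.2] rect [ 384.9 -293.3] [30.7 31.1] 33.5
side
obj [326. 161.] n 205 ztop 53.7 mean [633.8 283. ] rect [635.3 283.7] [43.4 42.7] 79.7
obj [302. 178.] n 132 ztop 32.0 mean [535.4 233.9] rect [535.1 234.9] [45.  33.7] 64.0
obj [350. 187.] n 356 ztop 42.3 mean [660.2 131.9] rect [660.9 133. ] [60.6 57.8] 78.7
obj [335. 224.] n 160 ztop 20.7 mean [561.3  -4. ] rect [563.   -2.7] [61.7 61.6] 59.6
obj [386. 250.] n 591 ztop 41.4 mean [ 646.2 -160.5] rect [ 646.6 -157.8] [42.8 91.3] 24.8
obj [360. 285.] n 115 ztop 28.8 mean [ 538.  -241.7] rect [ 537.9 -240.2] [18.1 22.8] 10.2
obj [401. 286.] n 139 ztop 19.2 mean [ 634.3 -278.1] rect [ 631.5 -283.2] [56.6 57.1] 50.6
obj [308. 313.] n 291 ztop 52.8 mean [ 384.1 -299.8] rect [ 384.6 -300. ] [30.1 32.4] 79.2
obj [382. 330.] n 597 ztop 40.0 mean [ 531.4 -393.5] rect [ 530.9 -391.2] [56.4 54.5] 2.4
```

View pics/end_top.png

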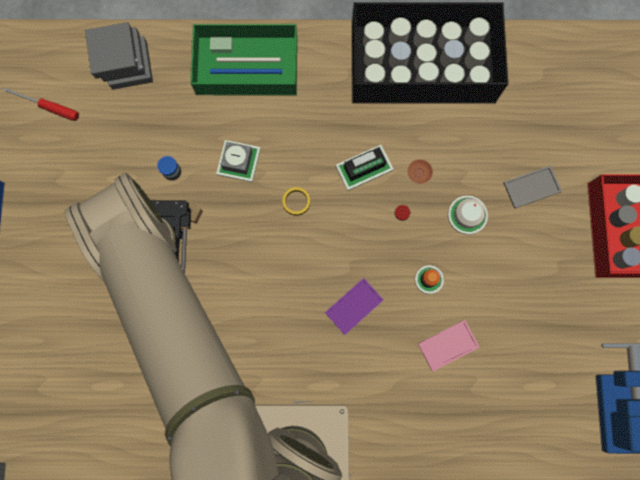

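View pics/end_side.png

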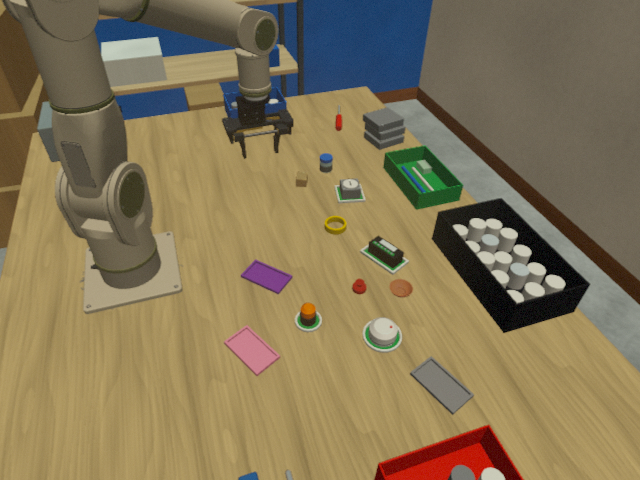

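All four devices are upright in their nests. In the top view they are at (236,157), (364,163), (469,213) and (430,278), each within about 4 mm of its nest's centre. The jar and tape haven't moved, and the arm is clear, so I'm handing in.

```bash
python3 -c "
from bench import manip
print(manip.close_job())"
```

```text
the job is handed in; nothing more can be done
None
```

The job is handed in, with no verdict shown: the last pictures have all four devices upright in their matching nests, each within about 4 mm of centre, and the tape roll and screw jar where they were.

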